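Set a coated test panel under the probe needle

TASK

Slide the yellow test panel by its black block across the stand's plate, without lifting it off the plate, until its far end sits flush against the brass fence and its red dot is right under the needle's point. Then turn the black knob on the head clockwise to its end stop, to bring the needle fully down over the dot. Keep off the needle, leave everything else where it is, and let go of the panel and the knob at the end.

Things in the scene. Friction and masses are not known exactly. Their poses are not given: they have to be found in the camera images.
- stand: fixed measuring stand: dark flat plate 340 (x) x 400 (y) x 20 mm, top 20 mm above the bench, with a white column and head over it and a brass fence along its far (+x) side. Origin: on the bench under the plate, 20 mm beyond the plate's middle in x; x points to the fence, z up. Needle and knob share the vertical axis x +55, y 0
- head (a point): centre of the head's flat top, 165 mm above the bench, at x +55, y 0 of the stand. The head is a white arm, 68 mm wide in x, 48 mm thick (underside 117 mm above the bench), from y -34 mm to the white column (56 x 50 mm) standing on the plate at x +55, y +172 mm; axes as the stand's
- fence_face (a point): middle of the fence's near face, 8 mm above the plate, at x +125 mm of the stand. The fence is 270 mm long (y), 16 mm high, 15 mm thick; axes as the stand's
- needle_tip (a point): point of the fine steel probe needle (5 mm thick, orange collar) that hangs from the head, pointing down. Tip 22 mm above the panel's top with the knob at 0, 2 mm above it when the knob is at its end stop; it never needs to be touched
- feed (a joint): black knob on top of the head that lowers the needle: rad, 0 = raised, grows when turned clockwise seen from above, end stop at 2.80 (needle fully down); stays where it is left. Starts 1.9 to 2.8 rad from the stop
- feed_grip (a point): grip point of that knob, on its axis, 202 mm above the bench. Its grip is an upright bar 42 mm long along this point's x, 14 mm thick (y), top 7 mm above this point, on a round skirt of radius 22 mm whose top lies 23 mm below this point. Turns with the knob: its yaw = stand's yaw minus the joint value
- panel: loose test panel, 200 (x) x 100 (y) x 6 mm, yellow coated top, about 0.4 kg, lying on the stand's plate with its far (+x) end toward the fence. Origin: centre of its underside
- mark (a point): red dot, 6 mm across, with a thin black circle of 22 mm around it, on the panel's top at x +30, y -20 mm of the panel
- panel_edge (a point): middle of the panel's far end, x +100 mm of the panel, 3 mm above its underside; axes as the panel's
- block_top (a point): top centre of the black grip block on the panel's near end: 34 mm (x) x 22 mm (y), standing 41.5 mm above the panel's top, at x -75 mm of the panel; axes as the panel's
- disc: brass reference disc, 32 mm across, 12 mm high, standing on the stand's plate near its right (-y) near corner; bystander. Origin: centre of its underside
- spare: loose blue panel 150 x 100 x 6 mm lying on the bench right of the stand; bystander. Origin: centre of its underside
- cup: pink plastic cup, 72 mm across, 90 mm high, on the bench left of the stand; bystander. Origin: centre of its underside
- cup2: second pink cup of the same size, right of the stand; bystander. Origin: centre of its underside
- amber: amber bottle, 68 mm across, 160 mm high, left of the stand; bystander. Origin: centre of its underside
- tin: steel tin, 80 mm across, 110 mm high, left of the stand; bystander. Origin: centre of its underside

How it is judged:
By the outcome, as a careful person would: the job done as asked, in the order asked, and still so for the second after the job is handed in, with the robot touching nothing.
It also fails if it takes over 72 s, if anything falls off the work surface, if the arm or the gripper's body presses on something with over 40 N, if the wrist force passes 120 N, or if a joint passes its speed limit or range.

ROBOT

A 7-joint arm with a two-finger parallel gripper is mounted at the origin on the work surface. World frame = base frame: x ahead of the robot, y to its left, z up, the work surface at z = 0. Lengths are in m, angles in rad, forces in N, time in s.
With the tool pointing down it reaches from about 0.4 to 0.85 m from the base axis. Payload 10.4 kg.
Tool frame: the origin (TCP) lies at the very end of the fingers, on their centre line; the grasp point (between the pads) lies 19 mm behind it; z points along the fingers, x is the direction in which the jaws open and shut, and the axes are right-handed (so a half turn about z gives the same grasp; the last joint's range is limited). The gripper opens to 87 mm and grips with 3 to 60 N. Pads are 19 mm wide; open, the fingers measure 117 mm over their backs; the gripper's body (75 mm by 190 mm) begins 51 mm behind the grasp point.
Start: joints at [1.078, 0.332, -0.065, 1.46, 0.022, 1.35, -0.088], TCP at [0.283, -0.557, 0.223] pointing down, gripper open.
Joint ranges: [-2.6, 2.6], [-0.5, 2.12], [-1.47, 1.34], [0.16, 2.42], [-1.27, 4.41], [0.06, 2.06], [-2.6, 2.6]. Speed limits (rad/s): [2.22, 2.22, 2.79, 2.79, 3.14, 3.14, 3.14].

INTERFACE

Orientations are given as a unit quaternion [x, y, z, w].
In Python, from bench import r gives the robot as it stands. The module is installed in compiled form; this text tells all that it offers.
- The arm moves only by the tool carry_out, never from a script. Its argument "commands" is a list that holds one entry, the list of rows, each a list of 7 numbers: the closure in counts, from 0 (fully open) to 255 (shut), then the shift along the tool's x, y, z in units of 25 mm (1.0 is 25 mm), then the turn, a rotation vector about the tool's x, y, z in units of 5 degrees (1.0 is 5 degrees). A call has 1 to 12 rows; each row is the pose to reach, as a shift and turn from the pose measured when the call began, along the tool's axes at that moment; what a row does not reach only later rows make up. A row lasts 1/8 s, in which the tool goes at most 62.5 mm and 10.7 degrees, less where a joint would pass 70% of its speed; a pose out of reach is approached as far as the arm can. A call with a gripper value outside its range is refused whole. The fingers move at their own pace and stop on an object; "grip_force" is the grip in N (left out, the last holds). Time passes only in rows, so rows that repeat a pose let the fingers close. It gives the time, the measured TCP pose, the force and the opening at its end, in the units of the state.
- r.read_state(): the state, without advancing time (a new reading comes with each control period).
- r.camera(name): name is "scene" or "top" or "wrist"; returns the picture (400x640x3 uint8, blue, green, red); there is no depth.
- r.camera_info(name): a dict with "fx", "fy", "cx", "cy" (pixels), "k1" (the pictures are not rectified: a ray, as slopes to the right and down, at radius r is drawn at 1 + k1 r^2 times it, then the intrinsics apply), "origin" and "rotation" of the camera in the world. Camera axes: x right, y down, z forward; pixel columns grow to the right and rows downward; lengths in m; the calibration is good to about 2 mm. A picture is of the moment at which its call begins: read the wrist's pose just before it. camera_info takes no time and is no camera call; for the wrist camera it gives the pose at the moment of the call.
- r.close_job(): hands the job in, once; it reports no verdict.
The state is a dict: "time": time; "joint_positions": joint angles; "joint_vel": joint speeds; "joint_torque": joint torques, N m; "ee_pos": TCP position; "eef_rot": TCP orientation; "ft_force": force on the tool from outside, world axes, zero at the start; "torque": the same for the moment, N m; "width": finger opening in m.
Only numpy, scipy, OpenCV 4.12 (cv2) and the standard library are available. Lean on these libraries where they do the work, as an engineer would, in place of code of your own. Each camera call takes 0.05 s, during which the arm holds its last target.

## Working session

There is one attempt and no reset: what is moved stays moved. The work goes in short steps, Python scripts to look and compute and a tool call to move; the robot and the scene stay as the last step left them, time stands still between calls to the robot, and variables do not carry over. Pictures are saved under pics/ and viewed, and the job is handed in when it is done.

Besides the shell and the picture viewer there is one more tool, called after "Emit:" by a JSON object that holds its "api" and its "payload", one argument or row to a line. carry_out: Moves the arm, as the interface text tells. Its arguments: {"type":"object","properties":{"commands":{"type":"array"},"grip_force":{"type":"number"}},"required":["commands"]}

```bash
mkdir -p pics; python3 - <<'E'
from bench import r
import cv2
s=r.read_state();print(s['time'],s['ee_pos'],s['eef_rot'],s['width'])
for n in ("scene","top","wrist"):
    i=r.camera_info(n);print(n,i)
    cv2.imwrite(f"pics/{n}0.png",r.camera(n))
E
```

```text
0.0 [ 0.28277695 -0.55695679  0.22176398] [ 8.52271288e-01 -5.23099589e-01 -6.03009748e-04 -3.29005180e-04] 0.08741903233974897
scene {'fx': 378.57043463436054, 'fy': 378.57043463436054, 'cx': 321.1638258883775, 'cy': 200.53434770200846, 'k1': 0.010081201835201668, 'origin': array([ 1.09159236, -0.49235593,  0.98070333]), 'rotation': array([ 0.86637698,  0.35952297, -0.12889068, -0.32174733])}
top {'fx': 394.63376964889545, 'fy': 394.63376964889545, 'cx': 320.9448537081683, 'cy': 199.4980214922076, 'k1': -0.04112750579351168, 'origin': array([0.5006406 , 0.01305905, 1.46820086]), 'rotation': array([ 0.70803957, -0.70516928,  0.03199929, -0.01980667])}
wrist {'fx': 326.0225431334925, 'fy': 326.0225431334925, 'cx': 328.34446984928076, 'cy': 198.34613204823205, 'k1': 0.020204129173747355, 'origin': array([ 0.34735323, -0.52530601,  0.38291785]), 'rotation': array([ 0.84505397, -0.51806379, -0.06970057,  0.11240788])}
```

View pics/top0.png

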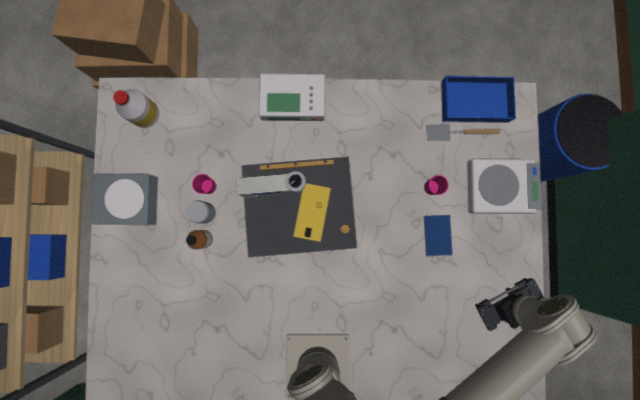

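View pics/scene0.png

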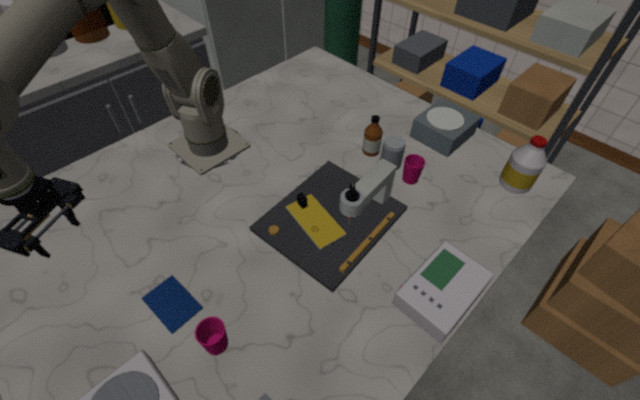

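View pics/wrist0.png

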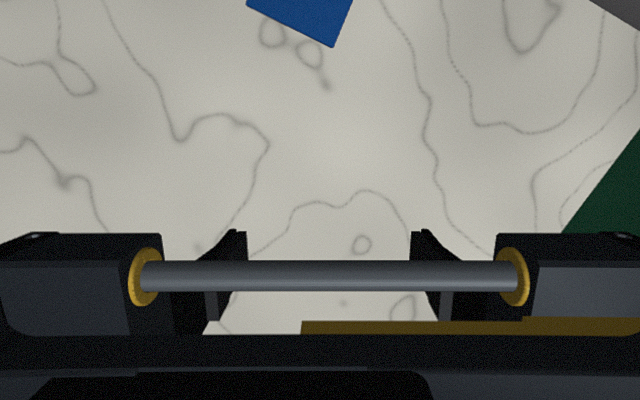

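The top view shows the stand near (300,205), the panel from (318,185) to (308,240), its block at (308,232) and the knob at (295,181). I'll enlarge crops to measure.

```bash
cat > h.py <<'E'
import numpy as np, cv2
from scipy.spatial.transform import Rotation as R
from scipy.optimize import least_squares
from bench import r
def ray(i,u,v):
    x=(u-i['cx'])/i['fx'];y=(v-i['cy'])/i['fy'];rd=np.hypot(x,y);q=rd
    for _ in range(30): q=rd/(1+i['k1']*q*q)
    k=q/rd if rd>0 else 1
    return R.from_quat(i['rotation']).apply([x*k,y*k,1])
def unproj(i,u,v,z):
    d=ray(i,u,v);o=i['origin'];return o+d*(z-o[2])/d[2]
def proj(i,P):
    p=R.from_quat(i['rotation']).inv().apply(np.atleast_2d(P)-i['origin'])
    a=p[:,:2]/p[:,2:];k=1+i['k1']*(a**2).sum(1,keepdims=True)
    return a*k*[i['fx'],i['fy']]+[i['cx'],i['cy']]
def crop(img,x0,y0,x1,y1,s,name):
    c=cv2.resize(img[y0:y1,x0:x1],None,fx=s,fy=s,interpolation=cv2.INTER_CUBIC)
    cv2.imwrite(f"pics/{name}.png",c)
E
python3 - <<'E'
from h import *
crop(cv2.imread('pics/top0.png'),230,145,365,265,5.9,'topc')
crop(cv2.imread('pics/scene0.png'),245,155,415,290,4.5,'scenec')
E
```

```text
(no output)
```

View pics/topc.png

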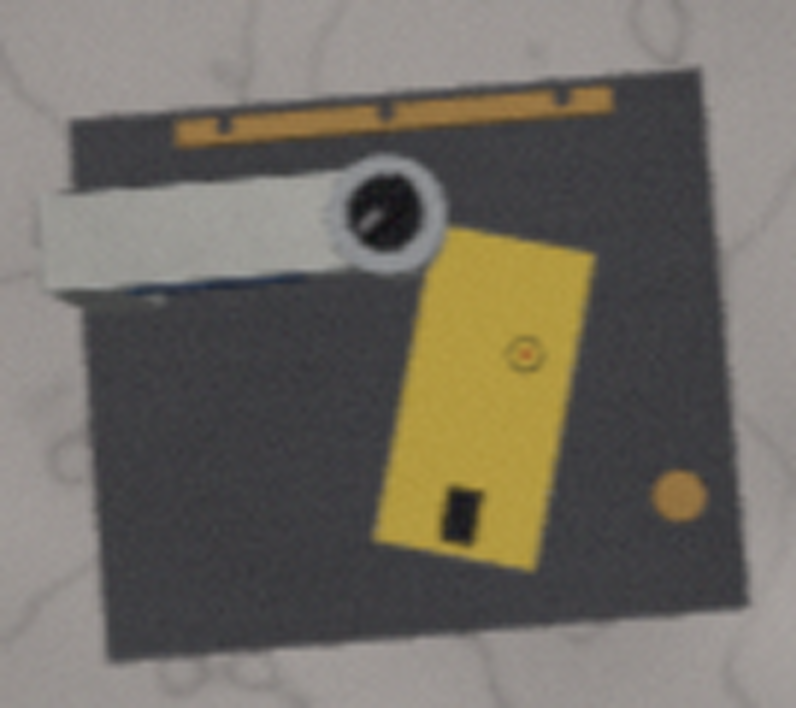

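View pics/scenec.png

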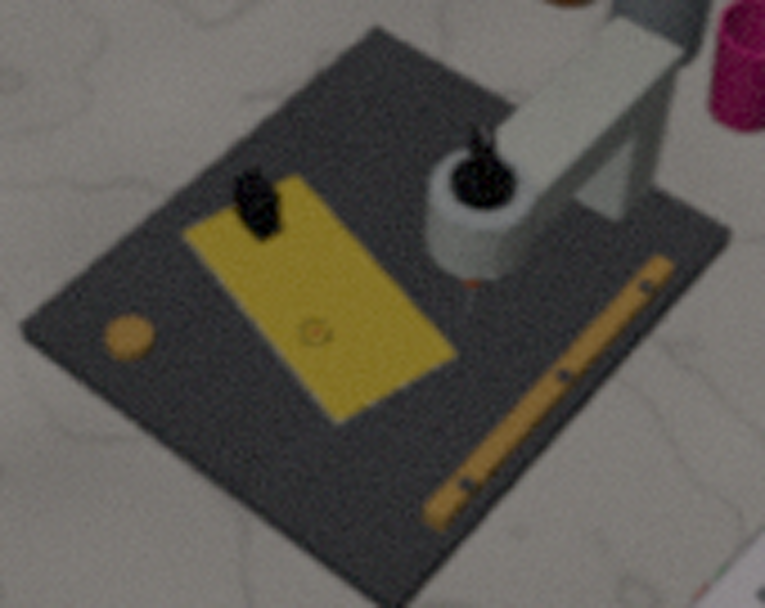

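```bash
cat > fit0.py <<'E'
from h import *
T=r.camera_info('top');S=r.camera_info('scene')
ct=lambda p:(np.array(p)+.5)/5.9-.5+[230,145]
cs=lambda p:(np.array(p)+.5)/4.5-.5+[245,155]
def fit(obj,pt,ps,w=(1,1)):
    def f(q):
        c,s=np.cos(q[2]),np.sin(q[2])
        W=lambda o:np.c_[q[0]+c*o[:,0]-s*o[:,1],q[1]+s*o[:,0]+c*o[:,1],o[:,2]]
        out=[]
        for cam,pp in ((T,pt),(S,ps)):
            if pp: out.append((proj(cam,W(np.array([obj[k] for k in pp],float)/1000))-np.array(list(pp.values()))).ravel())
        return np.concatenate(out)
    q=least_squares(f,[.55,0,0]).x
    return q,f(q)
st={'a':(150,200,20),'b':(150,-200,20),'c':(-190,-200,20),'d':(-190,200,20)}
stt=dict(a=ct((70,121)),b=ct((700,70)),c=ct((748,605)),d=ct((110,660)))
sts=dict(a=cs((728,235)),b=cs((395,607)),c=cs((22,328)),d=cs((378,28)))
pa={'a':(100,50,26),'b':(100,-50,26),'c':(-100,-50,26),'d':(-100,50,26),'m':(30,-20,26),'k':(-75,0,67.5)}
pt=dict(b=ct((596,254)),c=ct((536,571)),d=ct((373,541)),m=ct((525,354)),k=ct((462,517)))
ps=dict(a=cs((458,354)),b=cs((338,425)),c=cs((183,233)),d=cs((298,176)),m=cs((316,332)))
if __name__=='__main__':
  for n,o,a,b in(('stand',st,stt,sts),('panel',pa,pt,ps)):
    for aa,bb in((a,b),(a,{}),({},b)):
        q,e=fit(o,aa,bb);print(n,q.round(4),e.round(1))
E
python3 fit0.py
```

```text
stand [0.6033 0.0712 0.0887] [-0.3 -0.5  0.6 -0.7  0.8  0.3 -0.4  0.5  1.7 -1.1  0.1  0.9 -1.3 -0.7
 -0.2 -0.9]
stand [0.603  0.0718 0.0885] [-0.4 -0.4  0.4 -0.6  0.6  0.4 -0.6  0.5]
stand [0.6037 0.0706 0.0889] [ 1.7 -0.9  0.1  1.1 -1.4 -0.5 -0.3 -0.8]
panel [ 0.5619  0.0215 -0.1845] [-0.3 -0.2 -0.3 -0.2  0.4 -0.2  0.2  0.  -0.1 -0.2 -0.1  0.1 -0.1 -0.3
 -0.2 -0.2 -0.2 -0.3  0.1  0.2]
panel [ 0.5614  0.0214 -0.185 ] [-0.2  0.  -0.3 -0.   0.4 -0.1  0.2  0.2 -0.1 -0.1]
panel [ 0.5624  0.0214 -0.1842] [ 0.   0.2  0.  -0.2 -0.1 -0.1 -0.1 -0.3  0.2  0.3]
```

```bash
cat >> h.py <<'E'
def state():
    s=r.read_state();return s,np.array(s['ee_pos']),R.from_quat(s['eef_rot'])
def down(yaw): # tool z down, tool x at yaw
    return R.from_matrix(np.array([[np.cos(yaw),np.sin(yaw),0],[np.sin(yaw),-np.cos(yaw),0],[0,0,-1]]))
def row(p,yaw):
    s,p0,R0=state()
    d=R0.inv().apply(np.array(p)-p0)/.025
    w=(R0.inv()*down(yaw)).as_rotvec(degrees=True)/5
    print('target',np.round(p,4),round(np.degrees(yaw),1),'shift',d.round(2),'turn',w.round(2))
def wristcam(p,yaw):
    import json
    c=json.load(open('tc.json'));Q=down(yaw)
    i=r.camera_info('wrist');i['origin']=np.array(p)+Q.apply(c['o']);i['rotation']=(Q*R.from_quat(c['q'])).as_quat();return i
def yawof(R0): m=R0.as_matrix();return np.arctan2(m[1,0],m[0,0])
E
python3 - <<'E'
from h import *;import json
s,p,Q=state();i=r.camera_info('wrist')
o=Q.inv().apply(i['origin']-p);q=(Q.inv()*R.from_quat(i['rotation']));print(o,q.as_matrix().round(2),np.degrees(yawof(Q)))
json.dump(dict(o=list(o),q=list(q.as_quat())),open('tc.json','w'))
def tf(q,o):
    c,s=np.cos(q[2]),np.sin(q[2]);o=np.array(o)/1000;return [q[0]+c*o[0]-s*o[1],q[1]+s*o[0]+c*o[1],o[2]]
st=(.6033,.0712,.0887);pa=(.5617,.0214,-.185)
for tgt,yaw in (((.56,-.16,.25),0.0),((.56,-.18,.3),0.0)):
    c=wristcam(tgt,yaw)
    for n,P in (('needle',tf(st,(55,0,48))),('knob',tf(st,(55,0,209))),('fa',tf(st,(125,-135,36))),('fb',tf(st,(125,135,36))),('mark',tf(pa,(30,-20,26))),('blk',tf(pa,(-75,0,67)))): print(n,proj(c,P).round())
    row(tgt,yaw)
E
```

```text
[ 0.00078488 -0.07192607 -0.16105403] [[ 1.    0.    0.  ]
 [-0.    0.97  0.26]
 [ 0.   -0.26  0.97]] -63.08315689988649
needle [[433. -75.]]
knob [[ 547. -276.]]
fa [[495.  75.]]
fb [[ 516. -276.]]
mark [[354.  27.]]
blk [[248. -32.]]
target [ 0.56 -0.16  0.25] 0.0 shift [ -9.14 -17.08  -1.11] turn [-1.000e-02  1.000e-02 -1.262e+01]
needle [[420. -72.]]
knob [[ 497. -224.]]
fa [[477.  61.]]
fb [[ 490. -244.]]
mark [[351.  19.]]
blk [[258. -34.]]
target [ 0.56 -0.18  0.3 ] 0.0 shift [ -8.43 -16.71  -3.11] turn [-1.000e-02  1.000e-02 -1.262e+01]
```

```bash
python3 - <<'E'
from h import *
def tf(q,o):
    c,s=np.cos(q[2]),np.sin(q[2]);o=np.array(o)/1000;return [q[0]+c*o[0]-s*o[1],q[1]+s*o[0]+c*o[1],o[2]]
st=(.6033,.0712,.0887);pa=(.5617,.0214,-.185)
for tgt,yaw in (((.58,-.06,.36),0.0),((.58,.0,.33),0.0),((.48,.06,.36),-1.57)):
    c=wristcam(tgt,yaw)
    for n,P in (('needle',tf(st,(55,0,48))),('knob',tf(st,(55,0,209))),('fa',tf(st,(125,-135,36))),('fb',tf(st,(125,135,36))),('mark',tf(pa,(30,-20,26))),('blk',tf(pa,(-75,0,67)))): print(n,proj(c,P).round())
    row(tgt,yaw)
E
```

```text
needle [[386.  60.]]
knob [[418.  33.]]
fa [[436. 154.]]
fb [[436. -61.]]
mark [[333. 121.]]
blk [[258.  91.]]
target [ 0.58 -0.06  0.36] 0.0 shift [-12.35 -19.6   -5.51] turn [-1.000e-02  1.000e-02 -1.262e+01]
needle [[388. 106.]]
knob [[422. 104.]]
fa [[438. 199.]]
fb [[439. -14.]]
mark [[333. 164.]]
blk [[256. 139.]]
target [0.58 0.   0.33] 0.0 shift [-14.49 -20.69  -4.31] turn [-1.000e-02  1.000e-02 -1.262e+01]
needle [[316.  25.]]
knob [[308. -24.]]
fa [[416. -45.]]
fb [[206. -23.]]
mark [[372.  84.]]
blk [[346. 157.]]
target [0.48 0.06 0.36] -90.0 shift [-18.44 -18.21  -5.5 ] turn [0.   0.01 5.37]
```

Emit:
{"api": "carry_out", "payload": {
  "commands": [
    [[0,0,0,-2.5,0,0,0],[0,-1,-1.5,-5,0,0,-1],[0,-2.5,-3.7,-5,0,0,-2.5],[0,-4,-6,-5,0,0,-4],[0,-5.3,-8,-5,0,0,-5.5],[0,-6.7,-10,-5,0,0,-7],[0,-8,-12,-5,0,0,-8.5],[0,-9.3,-14,-5,0,0,-10],[0,-10.7,-16,-5,0,0,-11.5],[0,-12,-18,-5,0,0,-12.6],[0,-13.4,-20.1,-5,0,0,-12.6],[0,-13.4,-20.1,-5,0,0,-12.6]]
  ]
}}

```text
time: 1.65
ee_pos: [0.5801, -0.0255, 0.3465]
eef_rot: [1.0, 0.003, -0.001, -0.002]
ft_force: [-0.5, -1.0, -0.7]
width: 0.087
```

```bash
python3 - <<'E'
from h import *;import pickle
s,p,Q=state();print(s['time'],p,np.degrees(yawof(Q)),s['joint_positions'].round(2),s['joint_vel'].max())
i=r.camera_info('wrist');im=r.camera('wrist');cv2.imwrite('pics/w1.png',im);pickle.dump(i,open('w1.pkl','wb'))
E
```

```text
1.65 [ 0.58005956 -0.0254523   0.34652972] 0.3568377647999596 [ 0.44  0.25 -0.58  1.34  0.13  1.59 -0.12] 0.04519252513730329
```

View pics/w1.png

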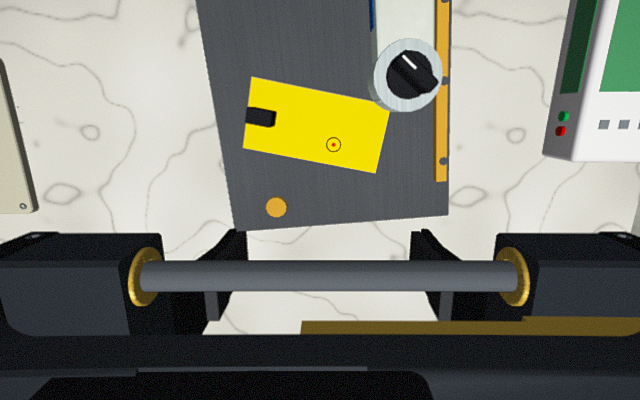

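The wrist view shows the mark at (334,145), the block at (258,116), the disc at (276,207) and the knob at (409,73) with a white pointer line. I'll enlarge it.

```bash
python3 - <<'E'
from h import *
im=cv2.imread('pics/w1.png')
crop(im,200,65,400,235,4,'w1a')
crop(im,360,20,465,125,6,'w1b')
E
```

```text
(no output)
```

View pics/w1a.png

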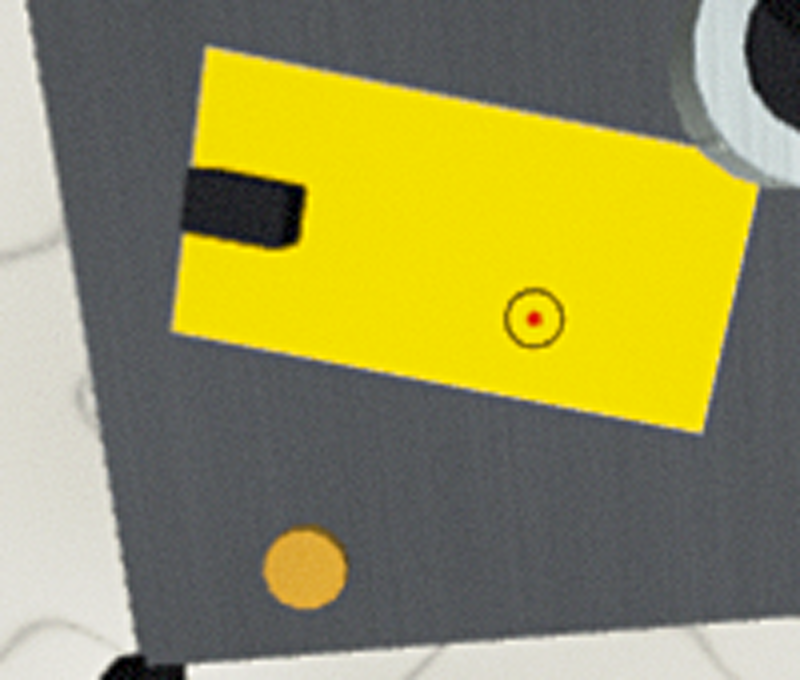

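View pics/w1b.png

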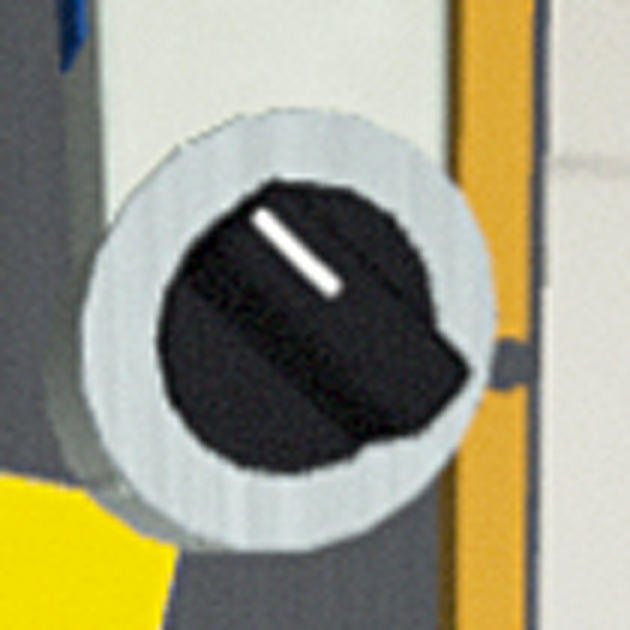

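```bash
cat > fit1.py <<'E'
from h import *;import pickle
W=pickle.load(open('w1.pkl','rb'))
ca=lambda p:(np.array(p)+.5)/4-.5+[200,65]
cb=lambda p:(np.array(p)+.5)/6-.5+[360,20]
U=lambda px,z:unproj(W,*px,z)
print('mark',U(ca((534,318)),.026))
P={'b':(703,433),'c':(172,331),'d':(206,47)}
P={k:U(ca(v),.026) for k,v in P.items()}
print(P)
print('len',np.linalg.norm(P['b']-P['c']),np.linalg.norm(P['d']-P['c']))
print('yaw',np.arctan2(*(P['b']-P['c'])[1::-1]),np.arctan2(-(P['d']-P['c'])[0],(P['d']-P['c'])[1]))
# fit panel
obj=np.array([(100,-50),(-100,-50),(-100,50),(30,-20)])/1000
obs=np.array([ca(v) for v in((703,433),(172,331),(206,47),(534,318))])
def wf(q,o,z):
    c,s=np.cos(q[2]),np.sin(q[2]);return np.c_[q[0]+c*o[:,0]-s*o[:,1],q[1]+s*o[:,0]+c*o[:,1],np.full(len(o),z)]
s=least_squares(lambda q:(proj(W,wf(q,obj,.026))-obs).ravel(),[.56,.02,-.18]);print('panel',s.x,s.fun.round(1))
# head disc
t=np.linspace(0,2*np.pi,721)
def ex(q):
    uv=proj(W,np.c_[q[0]+q[2]*np.cos(t),q[1]+q[2]*np.sin(t),np.full(721,.165)])
    return np.r_[uv[:,0].max()-cb((497,0))[0],uv[:,0].min()-cb((82,0))[0],uv[:,1].min()-cb((0,108))[1],uv[:,1].max()-cb((0,550))[1]]
s=least_squares(lambda q:ex(q),[.65,.08,.034]);print('head disc',s.x,s.fun)
a,b=U(cb((262,215)),.209),U(cb((332,287)),.209);print('line',a,b,'ang',np.arctan2(*(a-b)[1::-1]))
for n,p,z in(('c',ca((145,663)),.02),('b',(448,214),.02)): print(n,U(p,z))
E
python3 fit1.py
```

```text
mark [ 0.58702143 -0.00173259  0.026     ]
{'b': array([ 0.65074846, -0.04393833,  0.026     ]), 'c': array([ 0.45433382, -0.00752312,  0.026     ]), 'd': array([0.47230438, 0.09028632, 0.026     ])}
len 0.1997618097057561 0.09944660803559337
yaw -0.18331816084980423 -0.18170384239642642
panel [ 0.56148666  0.02328886 -0.18206765] [ 0.   0.  -0.2  0.2 -0.1 -0.2  0.2  0.1]
head disc [0.65790061 0.07904855 0.03388141] [ 0.01141338 -0.01150749  0.01044754 -0.01110534]
line [0.64305717 0.09053106 0.209     ] [0.65364552 0.08114381 0.209     ] ang 2.4162505187631145
c [ 0.43405762 -0.13935017  0.02      ]
b [ 0.76787452 -0.10947539  0.02      ]
```

```bash
python3 - <<'E'
from h import *
row((.4877,.0369,.15),1.3888)
row((.4877,.0369,.034),1.3888)
E
```

```text
target [0.4877 0.0369 0.15  ] 79.6 shift [-3.66 -2.58  7.87] turn [ -0.03  -0.   -15.88]
target [0.4877 0.0369 0.034 ] 79.6 shift [-3.65 -2.57 12.51] turn [ -0.03  -0.   -15.88]
```

Emit:
{"api": "carry_out", "payload": {
  "commands": [
    [[0,-1,-0.7,0.5,0,0,-2],[0,-2,-1.4,1.5,0,0,-4],[0,-3.66,-2.58,3,0,0,-6],[0,-3.66,-2.58,4.5,0,0,-8],[0,-3.66,-2.58,6,0,0,-10],[0,-3.66,-2.58,7,0,0,-12],[0,-3.66,-2.58,7.87,0,0,-14],[0,-3.66,-2.58,7.87,0,0,-15.9],[0,-3.66,-2.58,7.87,0,0,-15.9],[0,-3.66,-2.58,7.87,0,0,-15.9],[0,-3.66,-2.58,7.87,0,0,-15.9]]
  ]
}}

```text
time: 3.08
ee_pos: [0.4879, 0.0366, 0.1504]
eef_rot: [0.769, 0.64, 0.0, -0.001]
ft_force: [0.3, 0.0, -0.4]
width: 0.0869
```

```bash
python3 - <<'E'
from h import *;import pickle
s,p,Q=state();print(s['time'],p,np.degrees(yawof(Q)),Q.as_matrix()[:,2],s['joint_positions'].round(2))
i=r.camera_info('wrist');im=r.camera('wrist');cv2.imwrite('pics/w2.png',im);pickle.dump(i,open('w2.pkl','wb'))
row((.4877,.0369,.034),1.3888)
im=r.camera('scene');crop(im,200,100,420,290,3.5,'s2')
E
```

```text
3.075 [0.48790507 0.03661456 0.15042339] 79.54529313910251 [-9.53165205e-04  2.03573007e-03 -9.99997474e-01] [ 0.52  0.15 -0.73  1.87  0.11  1.16  1.14]
target [0.4877 0.0369 0.034 ] 79.6 shift [-0.   -0.    4.65] turn [-0.02 -0.02  0.  ]
```

View pics/w2.png

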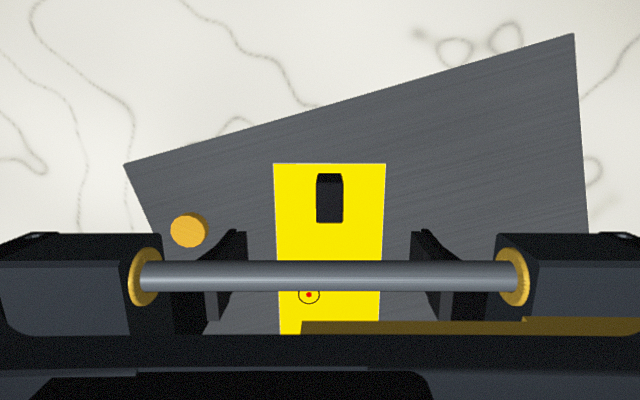

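View pics/s2.png

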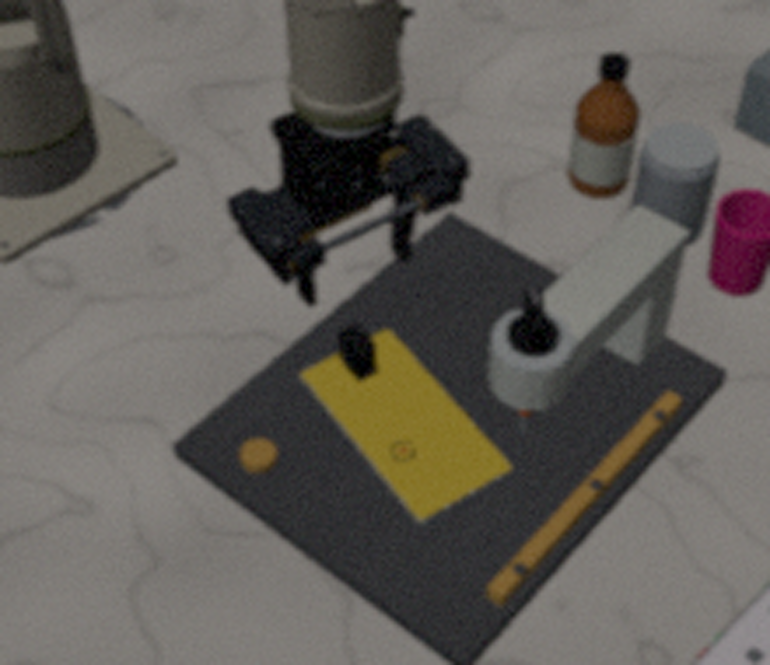

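The wrist view shows the block at (329,198), centred between the fingers at (328) and aligned with them. The scene view agrees. Descending.

Emit:
{"api": "carry_out", "payload": {
  "commands": [
    [[0,0,0,1.2,0,0,0],[0,0,0,2.4,0,0,0],[0,0,0,3.6,0,0,0],[0,0,0,4.4,0,0,0],[0,0,0,4.65,0,0,0],[0,0,0,4.65,0,0,0],[0,0,0,4.65,0,0,0]]
  ]
}}

```text
time: 4.05
ee_pos: [0.4884, 0.0371, 0.035]
eef_rot: [0.768, 0.64, 0.001, -0.001]
ft_force: [0.3, 0.3, 0.3]
width: 0.0868
```

```bash
python3 - <<'E'
from h import *
s,p,Q=state();print(s['time'],p,np.degrees(yawof(Q)),s['ft_force'])
im=r.camera('wrist');cv2.imwrite('pics/w3.png',im)
E
```

```text
4.05 [0.48836153 0.03709234 0.03495739] 79.60307526814545 [0.28467658 0.29074537 0.28752527]
```

View pics/w3.png

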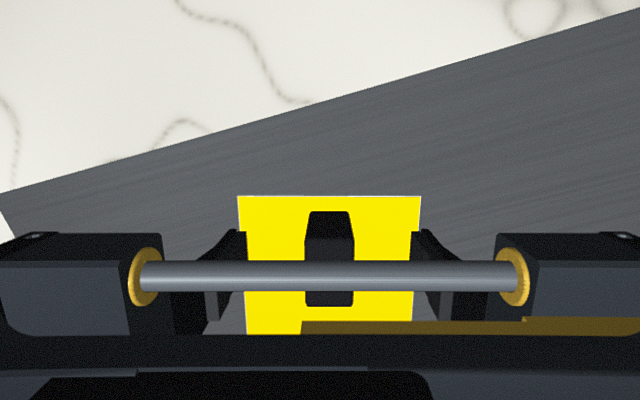

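Block at (329,258), centred between the pads. Closing.

Emit:
{"api": "carry_out", "payload": {
  "commands": [
    [[255,0,0,0,0,0,0],[255,0,0,0,0,0,0],[255,0,0,0,0,0,0],[255,0,0,0,0,0,0],[255,0,0,0,0,0,0],[255,0,0,0,0,0,0],[255,0,0,0,0,0,0],[255,0,0,0,0,0,0]]
  ],
  "grip_force": 30
}}

```text
time: 5.1
ee_pos: [0.4884, 0.0371, 0.0349]
eef_rot: [0.768, 0.64, 0.001, -0.001]
ft_force: [-0.2, 0.1, 0.2]
width: 0.0218
```

```bash
python3 - <<'E'
from h import *
s,p,Q=state();print(s['time'],p,np.degrees(yawof(Q)),Q.as_matrix()[:,2],s['ft_force'],s['torque'],s['width'])
im=r.camera('wrist');cv2.imwrite('pics/w4.png',im)
E
```

```text
5.1 [0.48837637 0.03708012 0.03493545] 79.60528826369368 [ 3.13826091e-04  1.99879465e-03 -9.99997953e-01] [-0.18924242  0.11791047  0.16118518] [ 0.02563714 -0.08682315  0.00351338] 0.021841828157707976
```

View pics/w4.png

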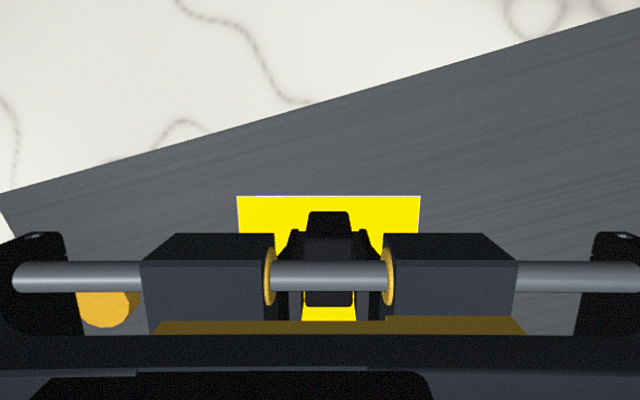

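```bash
python3 - <<'E'
from h import *
row((.5402,.0886,.0345),1.6596)
E
```

```text
target [0.5402 0.0886 0.0345] 95.1 shift [2.4  1.67 0.02] turn [ 0.   -0.02 -3.1 ]
```

Emit:
{"api": "carry_out", "payload": {
  "commands": [
    [[255,0.15,0.1,0.03,0,0,-0.2],[255,0.4,0.28,0.03,0,0,-0.5],[255,0.65,0.45,0.03,0,0,-0.85],[255,0.9,0.63,0.03,0,0,-1.2],[255,1.15,0.8,0.03,0,0,-1.5],[255,1.4,0.98,0.03,0,0,-1.8],[255,1.65,1.15,0.03,0,0,-2.15],[255,1.9,1.33,0.03,0,0,-2.5],[255,2.15,1.5,0.03,0,0,-2.8],[255,2.4,1.67,0.03,0,0,-3.1],[255,2.4,1.67,0.03,0,0,-3.1],[255,2.4,1.67,0.03,0,0,-3.1]]
  ]
}}

```text
time: 6.65
ee_pos: [0.5413, 0.0883, 0.0349]
eef_rot: [0.675, 0.738, 0.001, 0.0]
ft_force: [2.8, -1.5, 5.4]
width: 0.0215
```

```bash
python3 - <<'E'
from h import *
s,p,Q=state();print(s['time'],p,yawof(Q),s['ft_force'],s['torque'],s['width'])
crop(r.camera('scene'),245,155,415,290,4.5,'s5')
crop(r.camera('top'),230,145,365,265,5.9,'t5')
E
```

```text
6.65 [0.54125721 0.0883306  0.03491377] 1.65981193681786 [ 2.77809803 -1.5186713   5.38143327] [-0.31558957 -0.50682201  0.12135403] 0.02145856999380238
```

View pics/s5.png

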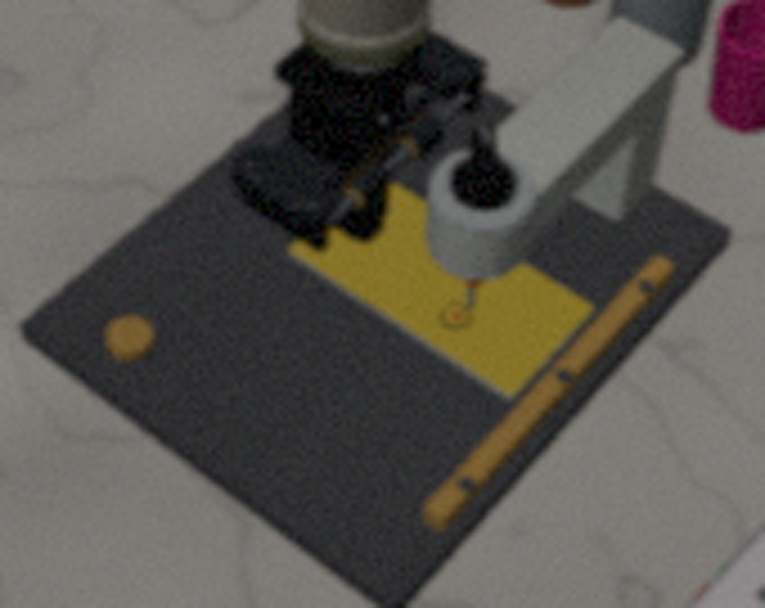

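View pics/t5.png

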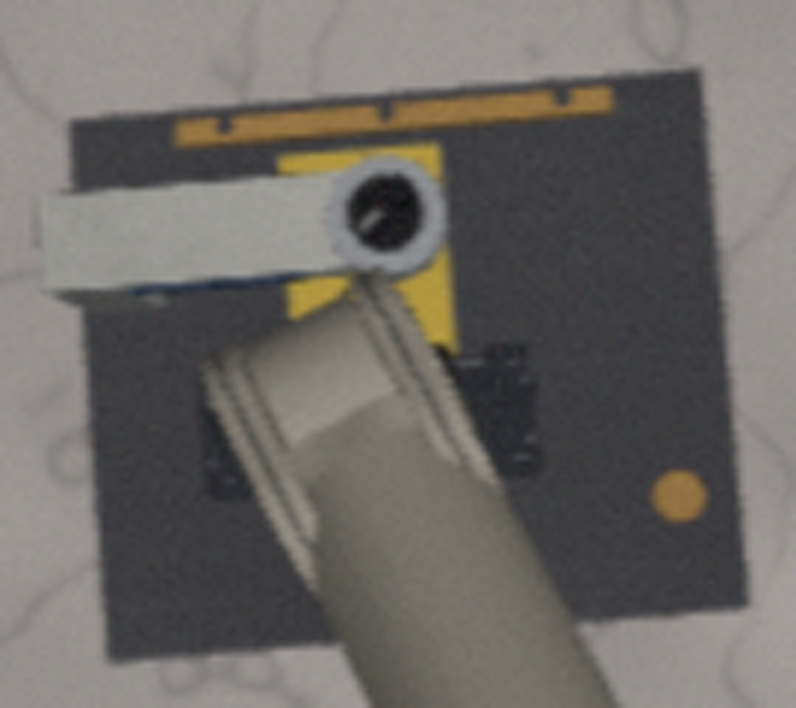

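```bash
cat > rel.py <<'E'
from fit0 import *
yaw=.0887
def st_xy(p,q): # p-q in stand axes, mm
    d=(p-q)[:2]*1000;c,s=np.cos(yaw),np.sin(yaw);return np.round([c*d[0]+s*d[1],-s*d[0]+c*d[1]],1)
u=lambda cam,p,z:unproj(cam,*p,z)
E
python3 - <<'E'
from rel import *
# top: fence near-face top corners z=.036 
fr=u(T,ct((613,113)),.036);fl=u(T,ct((177,147)),.036)
print('fence len',st_xy(fl,fr),'mid',(fl+fr)/2)
m=(fl+fr)/2
for n,p in(('R',(441,145)),('L',(277,155))): print('top panel',n,st_xy(u(T,ct(p),.026),m))
# scene
fr=u(S,cs((424,514)),.036);fl=u(S,cs((656,254)),.036); m=(fl+fr)/2
print('scene fence',st_xy(fl,fr),m)
for n,p in(('R',(511,396)),('L',(593,304)),('dot',(456,316))): print('scene',n,st_xy(u(S,cs(p),.026),m))
print('needle tip, foot predicted px in crop', [ (proj(S,P)[0]-[245,155]+.5)*4.5-.5 for P in ([.6579,.0770,.0422],[.6579,.0770,.026])])
E
```

```text
fence len [  1.2 271.1] mid [0.72613457 0.07808004 0.036     ]
top panel R [-10.2 -27.3]
top panel L [-8.  75.1]
scene fence [ -3.9 273.5] [0.72812823 0.0762205  0.036     ]
scene R [-12.4 -22.6]
scene L [-14.3  77.6]
scene dot [-81.7   6.9]
needle tip, foot predicted px in crop [array([470.97204686, 310.64469302]), array([469.47558981, 324.68388267])]
```

```bash
python3 - <<'E'
from h import *
im=r.camera('scene');crop(im,325,190,385,250,10,'s6')
crop(im,330,205,400,275,9,'s7')
E
```

```text
(no output)
```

View pics/s6.png

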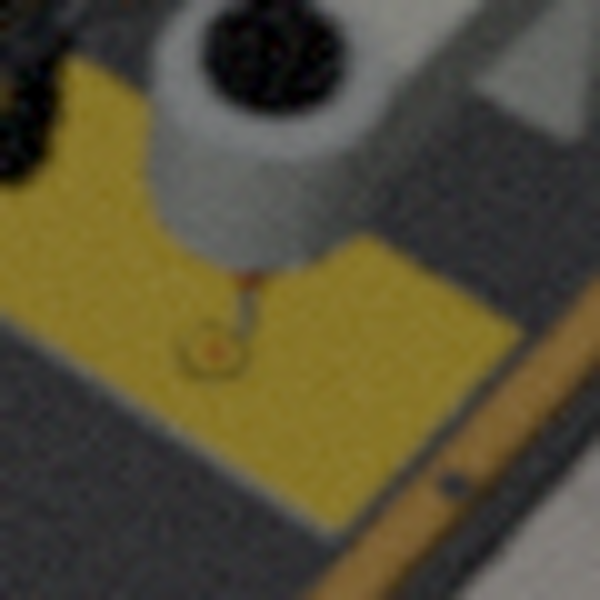

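```bash
python3 - <<'E'
from rel import *
c10=lambda p:(np.array(p)+.5)/10-.5+[325,190]
dot=u(S,c10((213,351)),.026)
for z in(.0402,.0422,.044):
  for t in((245,333),(245,328),(243,338)):
    tip=u(S,c10(t),z); print(z,t,'dot-tip',st_xy(dot,tip),tip,dot)
# needle upper end: collar at just below z~.117-? 
for z in (.117,.105,.09): print(z, (proj(S,[.6579,.077,z])[0]-[325,190]+.5)*10-.5)
E
```

```text
0.0402 (245, 333) dot-tip [-9.2 -3. ] [0.65441304 0.08001808 0.0402    ] [0.64548726 0.0762229  0.026     ]
0.0402 (245, 328) dot-tip [-8.  -4.6] [0.65309999 0.08146834 0.0402    ] [0.64548726 0.0762229  0.026     ]
0.0402 (243, 338) dot-tip [-9.9 -1. ] [0.6552849 0.0781286 0.0402   ] [0.64548726 0.0762229  0.026     ]
0.0422 (245, 333) dot-tip [-10.   -1.7] [0.65534271 0.07880092 0.0422    ] [0.64548726 0.0762229  0.026     ]
0.0422 (245, 328) dot-tip [-8.9 -3.3] [0.65403245 0.0802481  0.0422    ] [0.64548726 0.0762229  0.026     ]
0.0422 (243, 338) dot-tip [-10.7   0.3] [0.65621272 0.07691545 0.0422    ] [0.64548726 0.0762229  0.026     ]
0.044 (245, 333) dot-tip [-10.8  -0.5] [0.65617942 0.07770547 0.044     ] [0.64548726 0.0762229  0.026     ]
0.044 (245, 328) dot-tip [-9.6 -2.1] [0.65487167 0.07914987 0.044     ] [0.64548726 0.0762229  0.026     ]
0.044 (243, 338) dot-tip [-11.5   1.4] [0.65704775 0.07582362 0.044     ] [0.64548726 0.0762229  0.026     ]
0.117 [263.52477445 187.98419837]
0.105 [260.79696536 213.55921279]
0.09 [257.44899114 244.95233162]
```

Emit:
{"api": "carry_out", "payload": {
  "commands": [
    [[255,0,0.1,0.02,0,0,0],[255,0,0.2,0.02,0,0,0],[255,0,0.3,0.02,0,0,0],[255,0,0.38,0.02,0,0,0],[255,0,0.38,0.02,0,0,0]]
  ]
}}

```text
time: 7.42
ee_pos: [0.5493, 0.0895, 0.0349]
eef_rot: [0.675, 0.738, 0.0, -0.001]
ft_force: [-10.2, -0.9, 15.1]
width: 0.0218
```

```bash
python3 - <<'E'
from h import *
s,p,Q=state();print(s['time'],p,yawof(Q),s['ft_force'],s['torque'],s['width'])
E
```

```text
7.425 [0.54934066 0.08953919 0.03490316] 1.660252222524244 [-10.18641169  -0.94131022  15.10503572] [-0.21356821  2.08619182 -0.02154707] 0.021815768340291485
```

Emit:
{"api": "carry_out", "payload": {
  "commands": [
    [[255,0,0.05,0,0,0,0],[255,0,0.1,0,0,0,0],[255,0,0.1,0,0,0,0],[255,0,0.1,0,0,0,0]]
  ]
}}

```text
time: 7.92
ee_pos: [0.5506, 0.0898, 0.0349]
eef_rot: [0.675, 0.738, -0.001, -0.001]
ft_force: [-6.9, -0.6, 9.6]
width: 0.0216
```

```bash
python3 - <<'E'
from h import *
s,p,Q=state();print(s['time'],p,yawof(Q),s['ft_force'],s['torque'],s['width'])
E
```

```text
7.925 [0.55059828 0.08983038 0.03494034] 1.6604555343656389 [-6.87528922 -0.61283198  9.64886106] [-0.19462526  1.27466083 -0.02163223] 0.021625002266730628
```

Emit:
{"api": "carry_out", "payload": {
  "commands": [
    [[255,0,0.05,0,0,0,0],[255,0,0.1,0,0,0,0],[255,0,0.1,0,0,0,0],[255,0,0.1,0,0,0,0]]
  ]
}}

```text
time: 8.43
ee_pos: [0.5514, 0.0899, 0.0349]
eef_rot: [0.675, 0.738, -0.002, -0.002]
ft_force: [-9.0, -2.6, 11.6]
width: 0.0216
```

```bash
python3 - <<'E'
from h import *
s,p,Q=state();print(s['time'],p,yawof(Q),s['ft_force'],s['torque'],s['width'])
E
```

```text
8.425 [0.55136046 0.08993868 0.03489051] 1.660564876085428 [-8.98948712 -2.62838696 11.55676592] [-0.21972912  1.75004276 -0.06000409] 0.021556057575173208
```

Emit:
{"api": "carry_out", "payload": {
  "commands": [
    [[255,0,0.06,-0.01,0,0,0],[255,0,0.12,-0.01,0,0,0],[255,0,0.14,-0.01,0,0,0],[255,0,0.14,-0.01,0,0,0]]
  ]
}}

```text
time: 8.93
ee_pos: [0.5515, 0.09, 0.0349]
eef_rot: [0.675, 0.738, -0.006, -0.004]
ft_force: [-17.9, -3.3, 17.6]
width: 0.0219
```

```bash
python3 - <<'E'
from h import *
s,p,Q=state();print(s['time'],p,yawof(Q),s['ft_force'],s['torque'],s['width'])
im=r.camera('scene');crop(im,325,190,385,250,10,'s8')
E
```

```text
8.925 [0.55146833 0.08996151 0.03485486] 1.6609161954864697 [-17.88224794  -3.29647619  17.58277593] [-0.58494054  3.55189972 -0.11457255] 0.021865018320648702
```

View pics/s8.png

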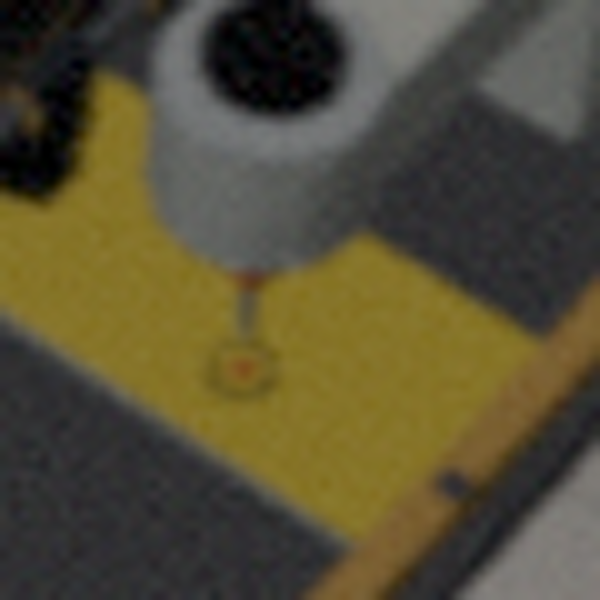

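Contact: the force rises with no more motion, and the dot at (241,369) sits almost directly below the needle tip at (246,332). I'll relax, release and look closer with the wrist camera.

Emit:
{"api": "carry_out", "payload": {
  "commands": [
    [[255,0,0,0,0,0,0],[255,0,0,0,0,0,0],[0,0,0,0,0,0,0],[0,0,0,0,0,0,0],[0,0,0,0,0,0,0],[0,0,0,0,0,0,0],[0,0,0,0,0,0,0],[0,0,0,-1,0,0,0],[0,0,0,-2.5,0,0,0],[0,0,0,-4.5,0,0,0],[0,0,0,-6.5,0,0,0],[0,0,0,-6.8,0,0,0]]
  ]
}}

```text
time: 10.48
ee_pos: [0.5553, 0.0911, 0.2085]
eef_rot: [0.675, 0.738, -0.004, -0.002]
ft_force: [-0.3, -0.3, -0.8]
width: 0.0867
```

```bash
python3 - <<'E'
from h import *
s,p,Q=state();print(s['time'],p,yawof(Q),s['ft_force'],s['width'])
# target: tilt 20deg
for tilt,cam in ((20,np.array([.43,.0587,.36])),(25,np.array([.43,.0587,.34]))):
    Qt=down(1.6596)*R.from_euler('x',-tilt,degrees=True)
    i=wristcam([0,0,0],0);import json;c=json.load(open('tc.json'))
    P=cam-Qt.apply(c['o'])
    i['origin']=cam;i['rotation']=(Qt*R.from_quat(c['q'])).as_quat()
    print('TCP',P,'dot px',proj(i,[.6579,.079,.026]),proj(i,[.6579,.079,.117]))
    print(Q.inv().apply(P-p)/.025,(Q.inv()*Qt).as_rotvec(degrees=True)/5)
E
```

```text
10.475 [0.55532911 0.09110309 0.2084858 ] 1.6609507351417816 [-0.27192862 -0.25110998 -0.75687321] 0.086705735689988
TCP [0.55225835 0.06879763 0.23325888] dot px [[328.31556403 193.88211992]] [[328.27122434 244.64471139]]
[-0.8792921  -0.21049122 -0.98772879] [-4.09075998  0.01749351  0.01880311]
TCP [0.56279607 0.06973589 0.22443275] dot px [[328.33301387 174.87486474]] [[328.28479817 229.96704183]]
[-0.87923756  0.21546827 -0.63804635] [-5.09075956  0.01670541  0.01960546]
```

Emit:
{"api": "carry_out", "payload": {
  "commands": [
    [[0,-0.4,0,-0.8,-1.2,0,0],[0,-0.88,0,-0.8,-2.5,0,0],[0,-0.88,0.1,-0.7,-3.8,0,0],[0,-0.88,0.2,-0.64,-5.1,0,0],[0,-0.88,0.22,-0.64,-5.1,0,0],[0,-0.88,0.22,-0.64,-5.1,0,0],[0,-0.88,0.22,-0.64,-5.1,0,0]]
  ]
}}

```text
time: 11.35
ee_pos: [0.5635, 0.0702, 0.2247]
eef_rot: [0.658, 0.721, 0.16, 0.146]
ft_force: [0.5, -0.1, 0.5]
width: 0.0872
```

```bash
python3 - <<'E'
from h import *;import pickle
s,p,Q=state();print(s['time'],p)
i=r.camera_info('wrist');im=r.camera('wrist');cv2.imwrite('pics/w5.png',im);pickle.dump(i,open('w5.pkl','wb'));print(i['origin'])
crop(im,230,90,430,235,4,'w5a')
E
```

```text
11.35 [0.56353947 0.07015006 0.22471741]
[0.43166626 0.05768103 0.34046558]
```

View pics/w5.png

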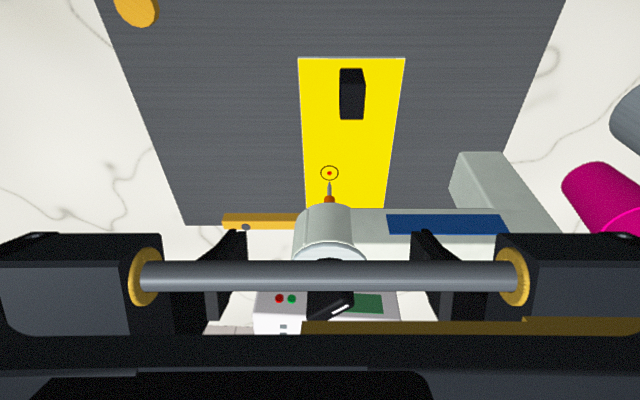

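View pics/w5a.png

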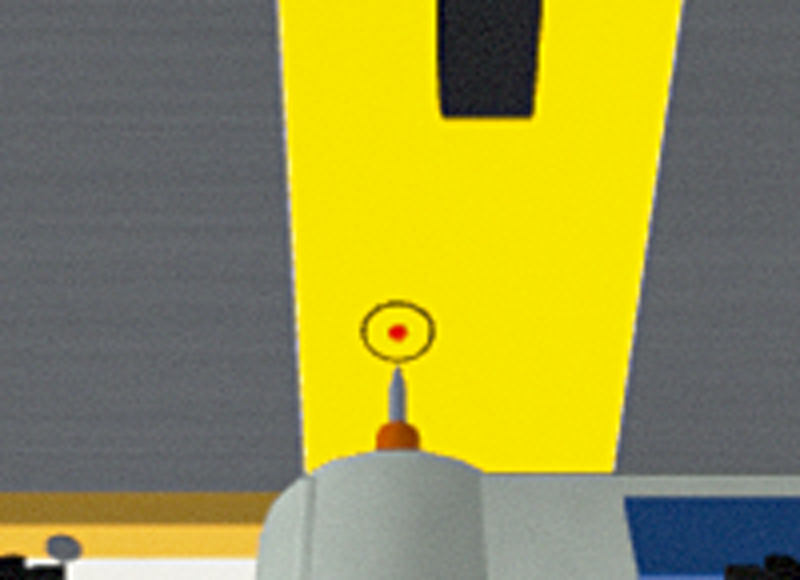

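```bash
python3 - <<'E'
from h import *;import pickle
W=pickle.load(open('w5.pkl','rb'));im=cv2.imread('pics/w5.png')
c4=lambda p:(np.array(p)+.5)/4-.5+[230,90]
U=lambda p,z:unproj(W,*p,z)
a,b=U(c4((279,0)),.026),U(c4((301,440)),.026);print('R edge yaw',np.arctan2(*(b-a)[1::-1]))
a,b=U(c4((683,0)),.026),U(c4((616,465)),.026);print('L edge yaw',np.arctan2(*(b-a)[1::-1]))
n1,n2=U((298,57.5),.026),U((405,58),.026);d=n2-n1;print('near end yaw',np.arctan2(-d[0],d[1]),'w',np.linalg.norm(d))
y=.0888;print('near end stand-x + 200 -> far', ((n1+n2)/2+.2*np.array([np.cos(y),np.sin(y),0])))
for p in ((223,213),(290,213)): print('fence foot',U(p,.02))
g=im.astype(int)
for x in (226,240,260,280,292): print(x,[tuple(g[v,x]) for v in range(208,224,2)])
crop(im,180,190,320,240,5.5,'w5b')
E
```

```text
R edge yaw 0.08288228725793365
L edge yaw 0.09364075418491916
near end yaw 0.08614866476382418 w 0.09867241276534934
near end stand-x + 200 -> far [0.72398083 0.10516198 0.026     ]
fence foot [ 0.73898315 -0.05542893  0.02      ]
fence foot [0.73080917 0.03345517 0.02      ]
226 [(np.int64(106), np.int64(102), np.int64(93)), (np.int64(105), np.int64(102), np.int64(98)), (np.int64(104), np.int64(106), np.int64(108)), (np.int64(37), np.int64(116), np.int64(149)), (np.int64(42), np.int64(119), np.int64(149)), (np.int64(42), np.int64(115), np.int64(148)), (np.int64(47), np.int64(126), np.int64(160)), (np.int64(68), np.int64(199), np.int64(245))]
240 [(np.int64(106), np.int64(104), np.int64(101)), (np.int64(104), np.int64(103), np.int64(101)), (np.int64(104), np.int64(104), np.int64(104)), (np.int64(43), np.int64(118), np.int64(155)), (np.int64(34), np.int64(111), np.int64(144)), (np.int64(41), np.int64(111), np.int64(147)), (np.int64(47), np.int64(123), np.int64(155)), (np.int64(65), np.int64(196), np.int64(243))]
260 [(np.int64(105), np.int64(103), np.int64(98)), (np.int64(102), np.int
[... 345 characters left out ...]
(100)), (np.int64(99), np.int64(98), np.int64(91)), (np.int64(104), np.int64(105), np.int64(107)), (np.int64(31), np.int64(114), np.int64(149)), (np.int64(39), np.int64(117), np.int64(146)), (np.int64(42), np.int64(114), np.int64(147)), (np.int64(42), np.int64(122), np.int64(158)), (np.int64(63), np.int64(199), np.int64(245))]
292 [(np.int64(101), np.int64(98), np.int64(95)), (np.int64(104), np.int64(99), np.int64(94)), (np.int64(103), np.int64(102), np.int64(108)), (np.int64(32), np.int64(113), np.int64(153)), (np.int64(41), np.int64(113), np.int64(144)), (np.int64(43), np.int64(113), np.int64(147)), (np.int64(45), np.int64(124), np.int64(159)), (np.int64(63), np.int64(195), np.int64(242))]
```

View pics/w5b.png

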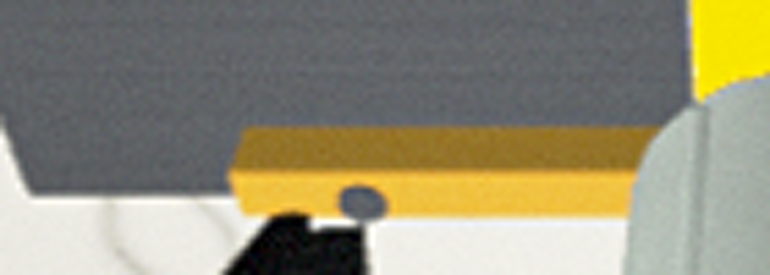

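Top-down and from behind, the needle tip (398,368) and dot (398,332) line up laterally in the crop. The panel's far end comes out within 0.4 mm of the fence line. Now the knob.

```bash
python3 - <<'E'
from h import *
row((.6579,.0790,.265),.8454)
E
```

```text
target [0.6579 0.079  0.265 ] 48.4 shift [0.01 4.12 0.14] turn [ 4.72 -2.03  9.2 ]
```

Emit:
{"api": "carry_out", "payload": {
  "commands": [
    [[0,0,0.85,-1.8,0.4,-0.2,0.8],[0,0,1.8,-1.8,1.2,-0.5,2.4],[0,0,3,-1.5,2,-0.9,4],[0,0,4.12,-1,2.9,-1.25,5.6],[0,0,4.12,-0.5,3.7,-1.6,7.2],[0,0.01,4.12,0.14,4.72,-2.03,9.2],[0,0.01,4.12,0.14,4.72,-2.03,9.2],[0,0.01,4.12,0.14,4.72,-2.03,9.2]]
  ]
}}

```text
time: 12.4
ee_pos: [0.658, 0.0794, 0.2651]
eef_rot: [0.911, 0.412, 0.001, -0.0]
ft_force: [-0.3, 0.4, 1.7]
width: 0.0869
```

```bash
python3 - <<'E'
from h import *;import pickle
s,p,Q=state();print(s['time'],p,yawof(Q),Q.as_matrix()[:,2],s['joint_positions'].round(2))
row((.6579,.0790,.184),.8454)
im=r.camera('wrist');cv2.imwrite('pics/w6.png',im)
E
```

```text
12.4 [0.65802342 0.07944874 0.26514165] 0.8485510944362649 [ 9.61837478e-04  6.21098517e-04 -9.99999345e-01] [ 0.33  0.51 -0.78  1.25  0.35  1.52  0.45]
target [0.6579 0.079  0.184 ] 48.4 shift [-0.02  0.01  3.25] turn [ 0.   -0.01  0.04]
```

View pics/w6.png

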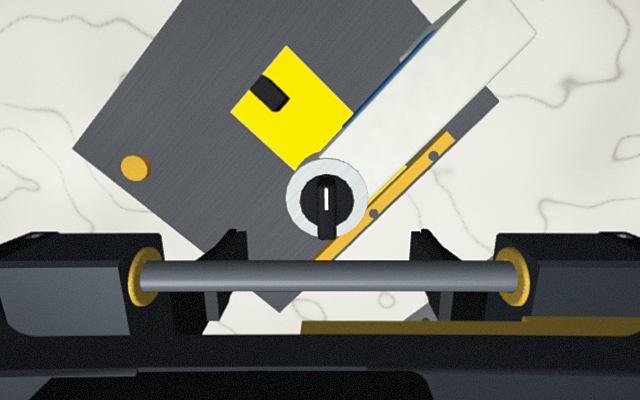

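The bar is upright in the image at column 327, centred between the fingers. Descending and gripping lightly.

Emit:
{"api": "carry_out", "payload": {
  "commands": [
    [[0,0,0,1,0,0,0],[0,0,0,2,0,0,0],[0,0,0,2.9,0,0,0],[0,0,0,3.25,0,0,0],[0,0,0,3.25,0,0,0],[255,0,0,3.25,0,0,0],[255,0,0,3.25,0,0,0],[255,0,0,3.25,0,0,0],[255,0,0,3.25,0,0,0],[255,0,0,3.25,0,0,0],[255,0,0,3.25,0,0,0],[255,0,0,3.25,0,0,0]]
  ],
  "grip_force": 20
}}

```text
time: 13.95
ee_pos: [0.658, 0.0795, 0.1845]
eef_rot: [0.911, 0.412, 0.001, 0.0]
ft_force: [0.6, -0.1, -0.2]
width: 0.025
```

```bash
python3 - <<'E'
from h import *;import pickle
s,p,Q=state();print(s['time'],p,yawof(Q),s['ft_force'],s['torque'],s['width'])
E
```

```text
13.95 [0.65800028 0.07950082 0.18452762] 0.8484834544223667 [ 0.63145302 -0.13376536 -0.1661114 ] [ 0.02351514 -0.13728531 -0.02543621] 0.024974523212516985
```

Still closing; a few more rows.

Emit:
{"api": "carry_out", "payload": {
  "commands": [
    [[255,0,0,0,0,0,0],[255,0,0,0,0,0,0],[255,0,0,0,0,0,0],[255,0,0,0,0,0,0]]
  ]
}}

```text
time: 14.45
ee_pos: [0.6571, 0.0786, 0.1845]
eef_rot: [0.911, 0.411, -0.0, 0.001]
ft_force: [-6.5, -3.3, 3.4]
width: 0.0139
```

```bash
python3 - <<'E'
from h import *;import pickle
s,p,Q=state();print(s['time'],p,yawof(Q),s['ft_force'],s['torque'],s['width'])
E
```

```text
14.45 [0.65714655 0.07856451 0.18448867] 0.8479268226903969 [-6.53006673 -3.28419279  3.36698632] [-0.63837636  1.1529461  -0.00404485] 0.013923322380463097
```

Emit:
{"api": "carry_out", "payload": {
  "commands": [
    [[255,0,0,0,0,0,1],[255,0,0,0,0,0,2.2],[255,0,0,0,0,0,3.4],[255,0,0,0,0,0,4.6],[255,0,0,0,0,0,5.8],[255,0,0,0,0,0,7],[255,0,0,0,0,0,8],[255,0,0,0,0,0,9],[255,0,0,0,0,0,10],[255,0,0,0,0,0,10]]
  ]
}}

```text
time: 15.7
ee_pos: [0.6564, 0.0782, 0.1845]
eef_rot: [1.0, -0.013, -0.001, 0.001]
ft_force: [-5.3, -2.2, 2.1]
width: 0.0138
```

```bash
python3 - <<'E'
from h import *;import pickle
s,p,Q=state();print(s['time'],p,yawof(Q),s['ft_force'],s['torque'],s['width'],s['joint_positions'].round(2))
E
```

```text
15.7 [0.65637242 0.07817605 0.18448638] -0.02608759191789402 [-5.30304571 -2.18311833  2.09605007] [-0.38127767  0.94963294  0.05028788] 0.013752668397560185 [ 0.25  0.5  -0.62  1.38  0.29  1.35 -0.4 ]
```

Emit:
{"api": "carry_out", "payload": {
  "commands": [
    [[255,0,0,0,0,0,1],[255,0,0,0,0,0,2.2],[255,0,0,0,0,0,3.4],[255,0,0,0,0,0,4.6],[255,0,0,0,0,0,5.8],[255,0,0,0,0,0,7],[255,0,0,0,0,0,8],[255,0,0,0,0,0,9],[255,0,0,0,0,0,10],[255,0,0,0,0,0,11],[255,0,0,0,0,0,11.5],[255,0,0,0,0,0,11.5]]
  ]
}}

```text
time: 17.2
ee_pos: [0.6556, 0.0786, 0.1845]
eef_rot: [0.871, -0.492, -0.001, 0.002]
ft_force: [-5.7, 0.9, 3.7]
width: 0.014
```

```bash
python3 - <<'E'
from h import *;import pickle
s,p,Q=state();print(s['time'],p,yawof(Q),s['ft_force'],s['torque'],s['width'],s['joint_positions'].round(2))
E
```

```text
17.2 [0.6555877  0.07859814 0.18448435] -1.0287930567444465 [-5.72256007  0.85456259  3.6855996 ] [ 0.11634596  1.25712263 -0.05550064] 0.013995819600564995 [ 0.13  0.47 -0.45  1.39  0.2   1.33 -1.35]
```

Emit:
{"api": "carry_out", "payload": {
  "commands": [
    [[255,0,0,0,0,0,0.5],[255,0,0,0,0,0,1],[255,0,0,0,0,0,1.5],[255,0,0,0,0,0,1.7],[255,0,0,0,0,0,1.7],[255,0,0,0,0,0,1.7]]
  ]
}}

```text
time: 17.95
ee_pos: [0.6555, 0.0787, 0.1845]
eef_rot: [0.832, -0.555, -0.001, 0.002]
ft_force: [-2.8, -0.5, 1.6]
width: 0.0143
```

```bash
python3 - <<'E'
from h import *;import pickle
s,p,Q=state();print(s['time'],p,yawof(Q),s['ft_force'],s['torque'],s['width'],s['joint_positions'].round(2))
E
```

```text
17.95 [0.65549933 0.0787045  0.18450541] -1.1760165951003196 [-2.78461999 -0.51170533  1.61857576] [0.00351028 0.52784982 0.45613741] 0.014302190353737684 [ 0.11  0.47 -0.42  1.39  0.19  1.33 -1.49]
```

The torque rose from about 0 to 0.46 N m near the expected stop angle (-1.14). A small push more to confirm.

Emit:
{"api": "carry_out", "payload": {
  "commands": [
    [[255,0,0,0,0,0,0.4],[255,0,0,0,0,0,0.8],[255,0,0,0,0,0,0.8],[255,0,0,0,0,0,0.8]]
  ]
}}

```text
time: 18.45
ee_pos: [0.6557, 0.0788, 0.1845]
eef_rot: [0.812, -0.583, -0.001, 0.002]
ft_force: [1.2, 0.8, -1.3]
width: 0.0158
```

```bash
python3 - <<'E'
from h import *;import pickle
s,p,Q=state();print(s['time'],p,yawof(Q),s['ft_force'],s['torque'],s['width'])
E
```

```text
18.45 [0.65568554 0.0788107  0.18450041] -1.2454804557621222 [ 1.16817206  0.75675931 -1.2961965 ] [ 0.1253635  -0.22984208  0.5331153 ] 0.015792046086971268
```

The jaws twist on the bar (width 14→15.8 mm), so the knob is at its stop. Opening and rising.

Emit:
{"api": "carry_out", "payload": {
  "commands": [
    [[0,0,0,0,0,0,0],[0,0,0,0,0,0,0],[0,0,0,0,0,0,0],[0,0,0,0,0,0,0],[0,0,0,0,0,0,0],[0,0,0,-1,0,0,0],[0,0,0,-3,0,0,0],[0,0,0,-5,0,0,0],[0,0,0,-6,0,0,0],[0,0,0,-6,0,0,0]]
  ]
}}

```text
time: 19.7
ee_pos: [0.6569, 0.0795, 0.3369]
eef_rot: [0.812, -0.583, 0.001, 0.0]
ft_force: [0.2, -0.1, -0.0]
width: 0.0869
```

```bash
python3 - <<'E'
from h import *
s,p,Q=state();print(s['time'],p,yawof(Q),s['ft_force'],s['width'])
im=r.camera('wrist');cv2.imwrite('pics/w7.png',im)
crop(r.camera('scene'),325,190,385,250,10,'s9')
# view pose from robot side
import json;c=json.load(open('tc.json'))
for y0 in (1.6596,):
    Qt=down(y0)*R.from_euler('x',-25,degrees=True);cam=np.array([.43,.0587,.34]);P=cam-Qt.apply(c['o'])
    print(Q.inv().apply(P-p)/.025,(Q.inv()*Qt).as_rotvec(degrees=True)/5)
a=unproj(r.camera_info('wrist'),0,0,.2)
E
```

```text
19.7 [0.656886   0.0794721  0.33689607] -1.2454838795451637 [ 0.23555752 -0.12159899 -0.0124452 ] 0.08685572689743837
[-0.84060497  3.69155557  4.49654657] [ -0.83325205   7.21003894 -32.55131764]
```

View pics/w7.png

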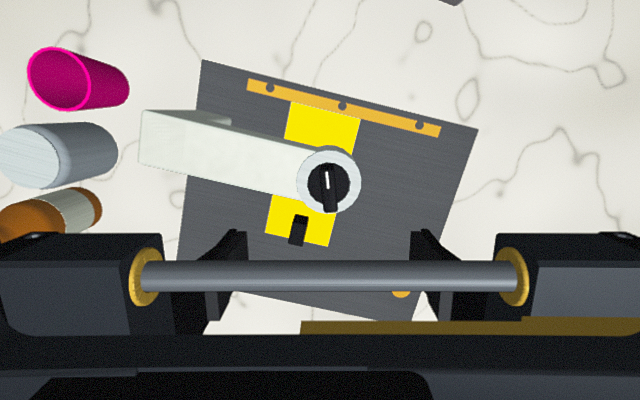

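View pics/s9.png

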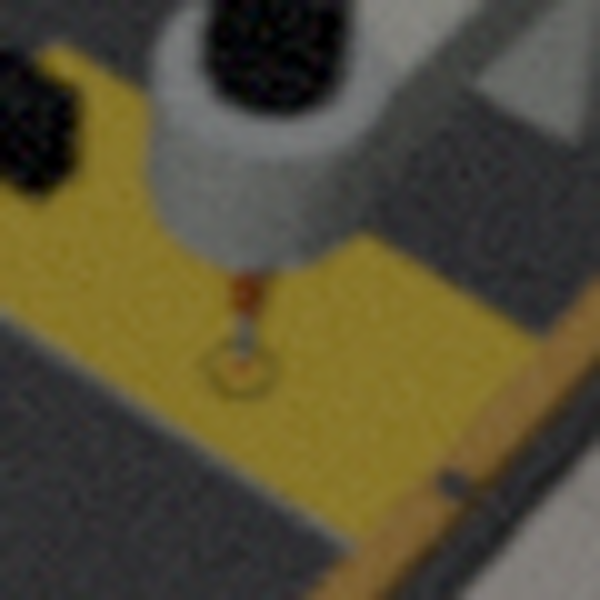

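The needle is now down at the dot, (241,360) against (240,368). In the wrist view the panel meets the fence. I'll check the knob angle and the flush fit enlarged.

```bash
python3 - <<'E'
from h import *
im=cv2.imread('pics/w7.png');crop(im,240,70,460,235,3.6,'w7a')
W=r.camera_info('wrist')
E
```

```text
(no output)
```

View pics/w7a.png

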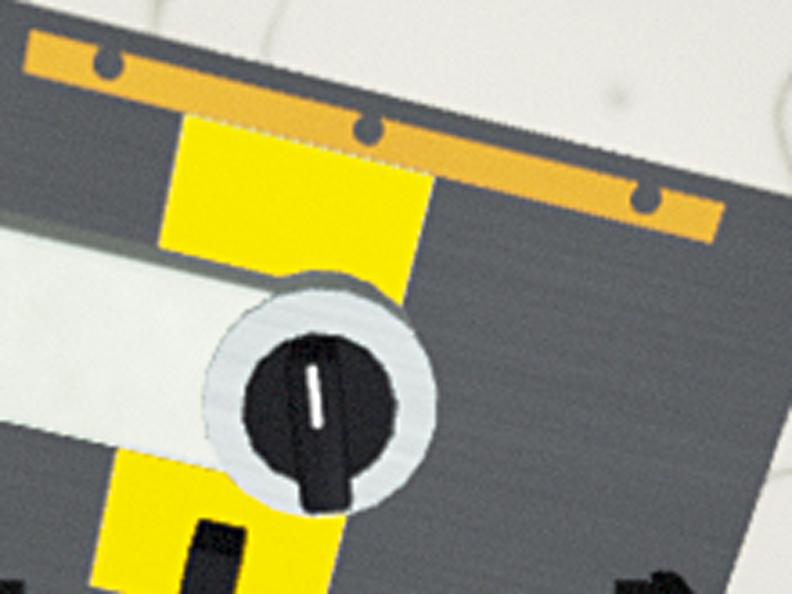

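```bash
python3 - <<'E'
from h import *
W=r.camera_info('wrist');c=lambda p:(np.array(p)+.5)/3.6-.5+[240,70]
a,b=unproj(W,*c((312,368)),.209),unproj(W,*c((319,427)),.209)
y=np.arctan2(*(a-b)[1::-1])-np.pi;print('bar yaw',y,'joint',(.0888-y)%(2*np.pi))
d=unproj(W,*c((182,115)),.026)-unproj(W,*c((435,178)),.026);f=unproj(W,*c((22,75)),.036)-unproj(W,*c((713,243)),.036)
print('edge yaw',np.arctan2(-d[0],d[1]),'fence yaw',np.arctan2(-f[0],f[1]))
s=r.read_state();print(s['time'],s['width'],s['ft_force'])
im=r.camera('top');crop(im,160,140,470,270,2.5,'t9')
E
```

```text
bar yaw -2.7005836368362366 joint 2.7893836368362366
edge yaw 0.09090578331946976 fence yaw 0.09582480804009168
19.8 0.08687088575552386 [ 0.02428972 -0.27246415  0.21982565]
```

View pics/t9.png

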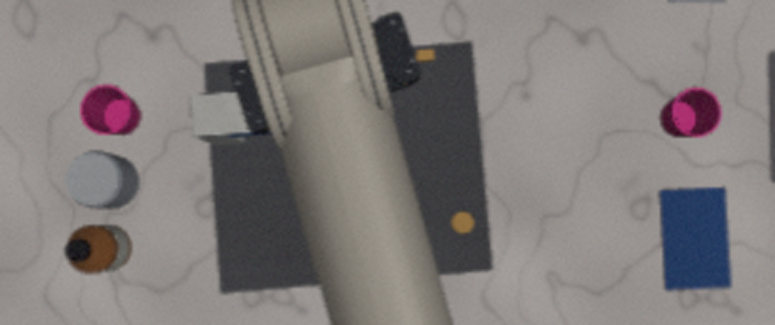

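Knob measured at 2.79 of 2.80 rad, within measuring error of the stop. In the top view the disc (462,222), both cups, the tin, the bottle and the blue panel look unmoved. Handing in.

```bash
python3 -c "
from bench import r
print(r.close_job())"
```

```text
the job is handed in; nothing more can be done
None
```

I slid the panel by its block against the fence, let it go, then turned the knob clockwise to its end stop and let that go. I handed the job in at about 20 s with the gripper open, clear above the head.

- **Panel against the fence:** no gap shows in the enlarged wrist view. The panel's end and the fence differ by about 0.005 rad, within reading error. The push ended at about 18 N with no further motion.
- **Dot under the needle:** seen along x before lowering, the tip and dot lined up to within about 0.3 mm across. After lowering, the scene camera shows the needle's point right at the dot.
- **Panel not lifted:** the gripper pressed lightly down (about 5–18 N) at the readings taken during the slide, and its height stayed within 0.1 mm.
- **Knob at its stop:** I read 2.79 of 2.80 rad from the image. The torque rose to about 0.5 N m and the jaws began to twist on the bar.
- **Bystanders:** the disc, cups, tin, bottle and blue panel look unmoved in the last top view, judged by eye.

**Disagreement:** rough mid-slide readings from the distant top and scene cameras put the panel 1–7 mm off in y. I went by the closer wrist view, which showed the tip and dot aligned.

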